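# Rebuild the jar display

## Robot

A 6-joint arm with a two-finger parallel gripper is mounted at the origin on the work surface. World frame = base frame: x ahead of the robot, y to its left, z up, the work surface at z = 0. Lengths are in m, angles in rad, forces in N, time in s.
With the tool pointing down it reaches from about 0.35 to 0.8 m from the base axis. Payload 7.3 kg.
Tool frame: the origin (TCP) lies at the very end of the fingers, on their centre line; the grasp point (between the pads) lies 19 mm behind it; z points along the fingers, y is the line along which they close (so a half turn about z gives the same grasp; the last joint's range is limited). The gripper opens to 85 mm and grips with 20 to 120 N. Pads are 22 mm wide; open, the fingers measure 114 mm over their backs; the gripper's body (76 mm by 85 mm) begins 54 mm behind the grasp point. The pads swing forward as they close: fully open they stand 13 mm farther back than shut.
Start: joints at [1.055, 0.342, 1.524, -0, 1.275, -0.146], TCP at [0.19, 0.49, 0.231] pointing down, gripper open.
Joint ranges: [-2.53, 2.53], [-0.77, 2.02], [0.04, 2.7], [-1, 4.14], [0.28, 2.66], [-3.11, 3.11]. Speed limits (rad/s): [2.57, 2.57, 3.14, 3.14, 3.14, 3.14].

## Interface

Orientations are given as a rotation vector (axis times angle).
In Python, from workcell import readout, vision, job_done gives the robot as it stands. The module is installed in compiled form; this text tells all that it offers.
- The arm moves only by the tool move_arm, never from a script. Its argument "rows" is a list of rows, each an object of numbers: "x", "y", "z": the shift along the tool's x, y, z in units of 0.15 m (1.0 is 0.15 m); "ax", "ay", "az": the turn, a rotation vector about the tool's x, y, z in units of 180 degrees (1.0 is 180 degrees). In form: [{"x": .., "y": .., "z": .., "ax": .., "ay": .., "az": ..}, ...]. A call has 1 to 20 rows; each row is the pose to reach, as a shift and turn from the pose commanded when the call began, along the tool's axes at that moment, turning the shorter way round; what a row does not reach only later rows make up. A row lasts 1/8 s, in which the tool goes at most 62.5 mm and 10.7 degrees, less where a joint would pass 70% of its speed; a pose out of reach is approached as far as the arm can. A call with a number of a shift or a turn outside -1 to 1 is refused whole. A call with a gripper value outside its range is refused whole. "hand" is the opening, from -1 (shut) to 1 (fully open), set as the call begins (left out, the last holds). The fingers move at their own pace and stop on an object; "grip_force" is the grip in N (left out, the last holds). Time passes only in rows, so rows that repeat a pose let the fingers close. It gives the time, the measured TCP pose, the force, the opening and the grip force at its end, in the units of the state.
- readout.sense(): the state, without advancing time (a new reading comes with each control period).
- vision.grab_frame(name): name is "side" or "top"; returns a dict with "image" (400x640x3 uint8, blue, green, red), "depth" (400x640 float32, m along the optical axis (not along the pixel's ray), 0 where there is no reading), "camera_matrix" (3x3 intrinsics, pixels), "extrinsics" (4x4, takes a point from world to camera coordinates). Camera axes: x right, y up, looking along -z (the intrinsics and any distortion apply to the point x, -y, -z); pixel columns grow to the right and rows downward; lengths in m; the calibration is good to about 2 mm. A picture is of the moment at which its call begins.
- job_done(): hands the job in; it is judged then, once.
The state is a dict: "clock": time; "q": joint angles; "joint_vel": joint speeds; "joint_torque": joint torques, N m; "position": TCP position; "tcp_rot": TCP orientation; "ft_force": force on the tool from outside, world axes, zero at the start; "wrist_torque": the same for the moment, N m; "gripper_width": finger opening in m; "grip_force": force on a finger pad.
Only numpy, scipy, OpenCV 4.12 (cv2) and the standard library are available. Lean on these libraries where they do the work, as an engineer would, in place of code of your own. Each camera call takes 0.05 s, during which the arm holds its last target. There are 200 camera calls.

## Task

Put the display board back on its low stand: lower it over the stand's two pins until it lies flush. Then pick up the jar that has fallen over and set it down gently, upright with its lid on top, in one of the board's two bays (either one, one each side of the upright divider). Leave the other jars and the cans where they are.

Things in the scene. Friction and masses are not known exactly. Their poses are not given: they have to be found in the camera images.
- stand: Low dark grey steel stand, fixed: 260 (x) by 120 mm (y), top face 40 mm above the bench. Two upright steel pins, 10 mm diameter, at x = +-108 mm, y = 0, rise 22 mm above the top face, the last 5 mm tapering to 4 mm diameter. Origin: centre of its underside, on the bench; z up, x along its length.
- stand_top (a point): Centre of the stand's top face, 40 mm above the bench, midway between the pins; axes as the stand's.
- board: Loose plywood board, 0.28 kg, flat on the bench: 260 (x) by 120 (y) by 12 mm thick, two 13 mm through holes at x = +-108 mm, y = 0, that go over the stand's pins, either way round. An upright divider across its middle, 10 mm thick (x), 80 mm long (y), top 50 mm above the underside, is the grip for lifting it. Origin: centre of its underside; z up, x along its length.
- bay_a (a point): Centre of the bay at the board's -x end: on the board's upper face, 57 mm from the middle of the divider (board frame x = -57, y = 0, z = 12 mm).
- bay_b (a point): Centre of the bay at the board's +x end: on the board's upper face (board frame x = +57, y = 0, z = 12 mm).
- jar: The fallen jar, the only one lying: dark filled glass, paper label, brass-coloured lid; a cylinder 54 mm in diameter, 100 mm long (lid the last 15 mm), about 0.26 kg, Origin: its middle (50 mm from either end, on the axis); z along the jar from base to lid. At the start z is level, 27 mm above the bench, the lid end to the left, right or away from the robot; it can roll.
- jar_b: Bystander: an upright jar of the same kind (54 mm diameter, 100 mm tall), behind the fallen one. Origin: centre of its base.
- jar_c: Bystander: an upright jar of the same kind at the left side of the bench. Origin: centre of its base.
- can_a: Bystander: upright food can, 74 mm diameter, 108 mm tall, at the back. Origin: centre of its base.
- can_b: Bystander: upright food can, 74 mm diameter, 108 mm tall, at the right side. Origin: centre of its base.

How it is judged:
By the outcome, as a careful person would: the job done as asked, in the order asked, and still so for the second after the job is handed in, with the robot touching nothing.
It also fails if it takes over 64 s, if anything falls off the work surface, if the arm or the gripper's body presses on something with over 40 N, if the wrist force passes 120 N, or if a joint passes its speed limit or range.

## Working session

There is one attempt and no reset: what is moved stays moved. The work goes in short steps, Python scripts to look and compute and a tool call to move; the robot and the scene stay as the last step left them, time stands still between calls to the robot, and variables do not carry over. Pictures are saved under pics/ and viewed, at most 11 in all, crops included, and the job is handed in when it is done.

Besides the shell and the picture viewer there is one more tool, called after "Call:" as name(argument=value, ...) on one line, values as JSON. move_arm: Moves the arm, as the interface text tells. Shifts and turns lie within -1 to 1; 1 stands for 0.15 m of shift or 180 degrees of turn. Its arguments: {"type":"object","properties":{"rows":{"type":"array"},"hand":{"type":"number"},"grip_force":{"type":"number"}},"required":["rows"]}

```bash
mkdir -p pics
cat > h.py <<'E'
import numpy as np, cv2
from workcell import readout, vision
def grab(n):
    f=vision.grab_frame(n); return f
def cloud(f):
    d=f["depth"];K=f["camera_matrix"];h,w=d.shape
    u,v=np.meshgrid(np.arange(w),np.arange(h))
    X=(u-K[0,2])/K[0,0]*d;Y=(v-K[1,2])/K[1,1]*d
    P=np.stack([X,-Y,-d,np.ones_like(d)],-1)
    W=P@np.linalg.inv(f["extrinsics"]).T
    W[d==0]=np.nan
    return W[...,:3]
E
python3 - <<'E'
from h import *
import pickle
for n in("top","side"):
    f=grab(n);cv2.imwrite(f"pics/{n}0.png",f["image"]);pickle.dump(f,open(n+"0.pkl","wb"))
    print(n,f["camera_matrix"].tolist(),np.linalg.inv(f["extrinsics"]).round(3).tolist(),[k for k in f])
s=readout.sense();print(s)
E
```

```text
top [[439.3929737122609, 0.0, 320.3628367643397], [0.0, 439.3929737122609, 195.69063816544784], [0.0, 0.0, 1.0]] [[-0.102, 0.973, -0.205, 0.328], [-0.995, -0.1, 0.025, 0.004], [0.004, 0.206, 0.979, 1.446], [0.0, 0.0, 0.0, 1.0]] ['image', 'depth', 'camera_matrix', 'extrinsics']
side [[502.89855681597913, 0.0, 316.5183387407845], [0.0, 502.89855681597913, 200.95091904761907], [0.0, 0.0, 1.0]] [[0.708, 0.469, -0.528, -0.354], [-0.706, 0.472, -0.528, -0.974], [0.001, 0.747, 0.665, 1.296], [0.0, 0.0, 0.0, 1.0]] ['image', 'depth', 'camera_matrix', 'extrinsics']
{'clock': 0.1, 'q': array([ 1.05500725e+00,  3.42651125e-01,  1.52490152e+00,  1.52793468e-05,
        1.27537447e+00, -1.46019687e-01]), 'joint_vel': array([ 1.31513798e-03, -3.15530054e-03, -1.49006498e-03,  7.68609635e-04,
        6.73914629e-06,  1.70058429e-04]), 'joint_torque': array([ 1.76599016e-03, -4.34446228e+01, -2.46493399e+01, -2.03877271e-04,
        4.56661452e-03, -5.53551615e-06]), 'position': array([0.18955061, 0.48922323, 0.23070341]), 'tcp_rot': array([-5.77453534e-01, -3.08761026e+00,  1.97470106e-03]), 'ft_force': array([-0.40199705,  0.25636145, -0.83542046]), 'wrist_torque': array([ 0.03184598, -0.00025269, -0.0186544 ]), 'grip_force': 0.0, 'gripper_width': 0.08549514401859695}
```

View pics/top0.png

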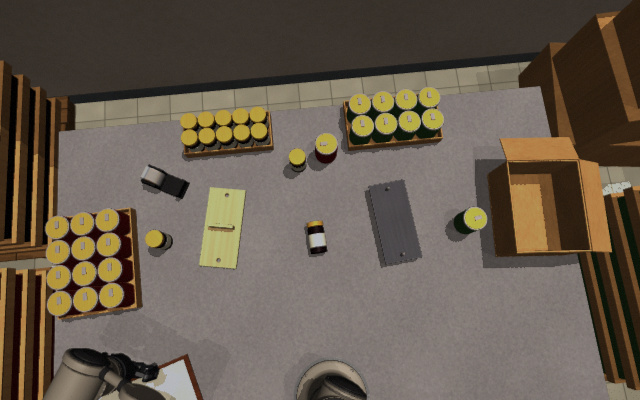

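View pics/side0.png

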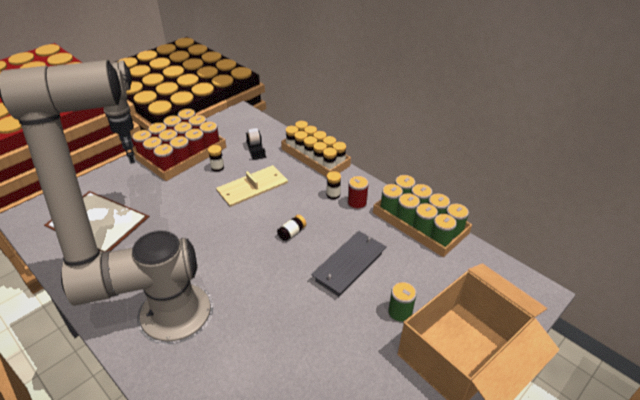

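The top view shows the board at about (222,228) with its holes near (227,195) and (219,260). The jar lies at (317,238) with its lid towards image-up, away from the robot. The stand is at (395,222).

```bash
cat >> h.py <<'E'
def rect(P):  # min-area rect of xy points in mm
    (c,s,a)=cv2.minAreaRect((P[:,:2]*1000).astype(np.float32)); return np.round(c,1),np.round(s,1),round(a,2)
def pix2w(f,u,v,z):
    K=f["camera_matrix"];E=np.linalg.inv(f["extrinsics"])
    r=E[:3,:3]@np.array([(u-K[0,2])/K[0,0],-(v-K[1,2])/K[1,1],-1]);o=E[:3,3]
    return o+r*(z-o[2])/r[2]
E
python3 - <<'E'
from h import *
import pickle
def trim(P):
    for k in range(2):
        for _ in range(1):pass
    return P
for n,wins in(("top",dict(board=(195,180,250,275),stand=(360,172,428,272),jar=(298,212,335,262))),("side",dict(board=(205,160,300,210),stand=(300,222,395,300),jar=(270,208,312,245)))):
    f=pickle.load(open(n+"0.pkl","rb"));W=cloud(f)
    for k,(a,b,c,d) in wins.items():
        P=W[b:d,a:c].reshape(-1,3)
        P=P[np.isfinite(P[:,0])]
        lo,hi=dict(board=(.006,.018),stand=(.034,.046),jar=(.012,.08))[k]
        Q=P[(P[:,2]>lo)&(P[:,2]<hi)]
        print(n,k,len(Q),"zmed",np.median(Q[:,2]).round(4),rect(Q), "bench",np.median(P[P[:,2]<.005][:,2]).round(4))
        if k=="board":
            D=P[P[:,2]>.04]; print("  div",len(D),rect(D),np.median(D[:,2]))
        if k=="jar":
            print(np.percentile(Q[:,2],[50,95,100]).round(3), Q[Q[:,2]>.045].mean(0).round(4))
            T=Q[Q[:,2]>.045]; print(rect(T)); u,s,v=np.linalg.svd(T-T.mean(0)); print(v[0])
f=pickle.load(open("top0.pkl","rb"));I=f["image"]
A=cv2.resize(I[175:275,190:260],None,fx=6,fy=6,interpolation=cv2.INTER_CUBIC)
B=cv2.resize(I[172:272,362:432],None,fx=6,fy=6,interpolation=cv2.INTER_CUBIC)
cv2.imwrite("pics/crop0.png",np.hstack([A[:,:400],B[:,:400]]))
E
```

```text
top board 2700 zmed 0.0119 (array([564.8, 301.6]), array([181.2, 309.9]), 86.16) bench -0.0001
  div 87 (array([557.2, 296.8]), array([79.2, 10.3]), 78.98) 0.05080045744459083
top stand 2792 zmed 0.0401 (array([ 517.1, -262.1]), array([260.7, 121. ]), 4.93) bench -0.0
top jar 524 zmed 0.05 (array([500.8,  -7.7]), array([ 68.9, 127.6]), 79.01) bench 0.0
[0.05  0.057 0.061] [ 0.4895 -0.0052  0.0517]
(array([490.4,  -6.3]), array([99.1, 46.3]), 2.52)
[-0.99908122 -0.04276565  0.00279666]
side board 1327 zmed 0.0114 (array([555.6, 312.2]), array([309.2, 395. ]), 45.29) bench 0.0002
  div 101 (array([536.2, 378.7]), array([ 41.7, 249.1]), 10.08) 0.04894961599939296
side stand 2065 zmed 0.04 (array([ 504.8, -173.1]), array([265.9, 299.3]), 5.56) bench 0.0
side jar 432 zmed 0.0457 (array([488.3,  -6.8]), array([ 58.4, 107.4]), 89.97) bench 0.0001
[0.046 0.056 0.062] [ 0.486  -0.0084  0.0515]
(array([488.7,  -8. ]), array([106.1,  46. ]), 0.87)
[-0.99878771 -0.04889274  0.00571116]
```

View pics/crop0.png

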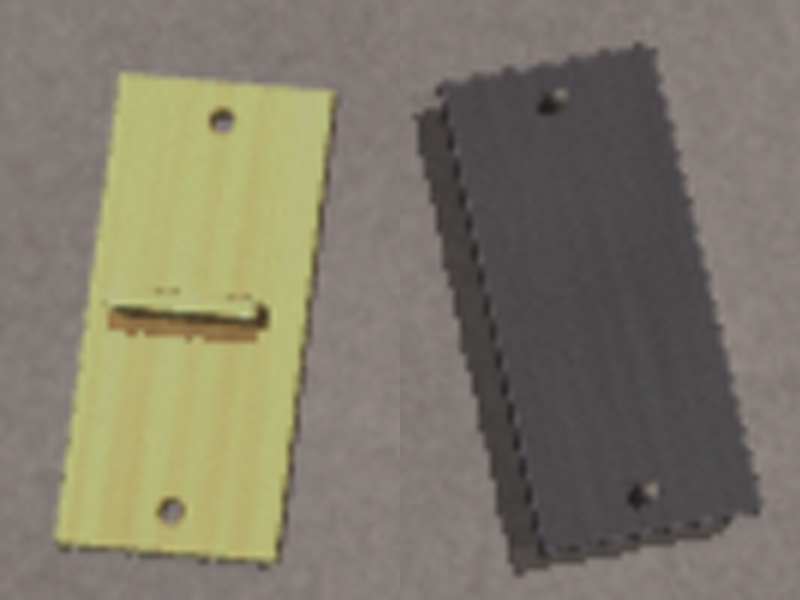

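```bash
cat >> h.py <<'E'
def biggest(m):
    n,l,s,_=cv2.connectedComponentsWithStats(m.astype(np.uint8)); return l==1+np.argmax(s[1:,4])
def fit(f,win,lo,hi,kind):
    W=cloud(f);a,b,c,d=win;m=np.zeros(W.shape[:2],bool)
    z=W[...,2];mm=(z>lo)&(z<hi)
    if kind=="board":
        I=f["image"].astype(int);mm&=(I[...,1]-I[...,0]>25)
    m[b:d,a:c]=mm[b:d,a:c];m=biggest(m);Q=W[m]
    (c_,s,an)=cv2.minAreaRect((Q[:,:2]*1000).astype(np.float32))
    if s[0]<s[1]: an-=90;s=s[::-1]
    return np.round(c_,1),np.round(s,1),round((an+90)%180-90,2),np.median(Q[:,2]).round(4)
E
python3 - <<'E'
from h import *
import pickle
T=pickle.load(open("top0.pkl","rb"));S=pickle.load(open("side0.pkl","rb"))
print(fit(T,(195,180,250,275),.006,.018,"board"),fit(S,(205,160,300,210),.006,.018,"board"))
print(fit(T,(360,172,428,272),.034,.046,"s"),fit(S,(300,222,395,300),.034,.046,"s"))
g=lambda x,y,z,u0,v0:pix2w(T,u0+(x+.5)/6-.5,v0+(y+.5)/6-.5,z)
h=[g(222,121,.010,190,175),g(172,510,.010,190,175)]
p=[g(562,95,.062,362-66.67,172),g(652,489,.062,362-66.67,172)]
for q in(h,p):print(np.round(q,4),(q[0]+q[1])/2,np.linalg.norm(q[0]-q[1]),np.degrees(np.arctan2(*(q[0]-q[1])[1::-1])))
E
```

```text
(array([557.6, 298.3]), array([260.6, 121.2]), -10.77, np.float64(0.012)) (array([554.2, 299.5]), array([263. , 131.8]), -10.62, np.float64(0.012))
(array([ 517.1, -262.1]), array([260.7, 121. ]), 4.93, np.float64(0.0401)) (array([ 513.1, -260.5]), array([265.5, 124.3]), 5.11, np.float64(0.04))
[[0.6637 0.2786 0.01  ]
 [0.452  0.318  0.01  ]] [0.55785667 0.29829226 0.01      ] 0.2153051509897668 -10.549289088236192
[[ 0.6225 -0.2534  0.062 ]
 [ 0.4084 -0.2718  0.062 ]] [ 0.51546319 -0.26259224  0.062     ] 0.21493161202799393 4.918444427770432
```

Call:
move_arm(rows=[{"x": -0.4,"y": -0.04,"z": 0,"az": 0.06},{"x": -0.8,"y": -0.08,"z": 0,"az": 0.12},{"x": -1,"y": -0.1,"z": 0,"az": 0.18},{"x": -1,"y": -0.1,"z": 0,"az": 0.24},{"x": -1,"y": -0.1,"z": 0,"az": 0.3},{"x": -1,"y": -0.1,"z": 0,"az": 0.36},{"x": -1,"y": -0.1,"z": 0,"az": 0.4417},{"x": -1,"y": -0.1,"z": 0,"az": 0.4417}], hand=1)

```text
$.rows[0]: bad value
```

```bash
cat >> h.py <<'E'
from scipy.spatial.transform import Rotation as Ro
def down(yaw): # tool down, tool y at yaw deg
    a=np.radians(yaw);y=np.array([np.cos(a),np.sin(a),0]);z=np.array([0,0,-1.]);return np.c_[np.cross(y,z),y,z]
def rel(p,R):
    s=readout.sense();C=Ro.from_rotvec(s["tcp_rot"]).as_matrix()
    open("log.txt","a").write(repr((s["q"].tolist(),s["position"].tolist(),s["tcp_rot"].tolist()))+"\n")
    print("t",s["clock"],"pos",s["position"].round(4),"q",s["q"].round(3),"F",s["ft_force"].round(1),"w",s["gripper_width"])
    print("shift",(C.T@(np.array(p)-s["position"])/.15).round(4),"turn",(Ro.from_matrix(C.T@R).as_rotvec()/np.pi).round(4))
E
echo 'from h import *' > /dev/null
python3 - <<'E'
from h import *
rel([.5576,.2983,.10],down(-10.7))
E
```

```text
t 0.1 pos [0.1896 0.4892 0.2307] q [ 1.055  0.343  1.525  0.     1.275 -0.146] F [-0.4  0.3 -0.8] w 0.08549514401859695
shift [-2.748  -0.2989  0.8712] turn [-4.000e-04  2.000e-04  4.417e-01]
```

Call:
move_arm(rows=[{"x": -0.4,"y": -0.04,"z": 0.0,"ax": 0.0,"ay": 0.0,"az": 0.06},{"x": -0.8,"y": -0.08,"z": 0.0,"ax": 0.0,"ay": 0.0,"az": 0.12},{"x": -1.0,"y": -0.1,"z": 0.0,"ax": 0.0,"ay": 0.0,"az": 0.18},{"x": -1.0,"y": -0.1,"z": 0.0,"ax": 0.0,"ay": 0.0,"az": 0.24},{"x": -1.0,"y": -0.1,"z": 0.0,"ax": 0.0,"ay": 0.0,"az": 0.3},{"x": -1.0,"y": -0.1,"z": 0.0,"ax": 0.0,"ay": 0.0,"az": 0.36},{"x": -1.0,"y": -0.1,"z": 0.0,"ax": 0.0,"ay": 0.0,"az": 0.4417},{"x": -1.0,"y": -0.1,"z": 0.0,"ax": 0.0,"ay": 0.0,"az": 0.4417}], hand=1.0)

```text
clock: 1.1
position: [0.324, 0.4211, 0.2309]
tcp_rot: [2.423, 2.0, -0.001]
ft_force: [0.2, 0.3, 0.8]
gripper_width: 0.0851
grip_force: 0.0
```

Run:
```python
from h import *
rel([.5576,.2983,.10],down(-10.7))
```

```text
t 1.1 pos [0.324  0.4211 0.2309] q [0.771 0.355 1.507 0.    1.281 0.961] F [0.2 0.3 0.8] w 0.08514807834113555
shift [-0.5087  1.6845  0.872 ] turn [-0.0002  0.0002 -0.0012]
```

Call:
move_arm(rows=[{"x": -0.1,"y": 0.35,"z": 0.0,"ax": 0.0,"ay": 0.0,"az": 0.0},{"x": -0.2,"y": 0.7,"z": 0.1,"ax": 0.0,"ay": 0.0,"az": 0.0},{"x": -0.25,"y": 1.0,"z": 0.2,"ax": 0.0,"ay": 0.0,"az": 0.0}])

```text
clock: 1.48
position: [0.4661, 0.3555, 0.2008]
tcp_rot: [2.419, 2.004, -0.0]
ft_force: [0.1, -0.8, -0.2]
gripper_width: 0.0855
grip_force: 0.0
```

Call:
move_arm(rows=[{"x": -0.15,"y": 0.4,"z": 0.2,"ax": 0.0,"ay": 0.0,"az": 0.0},{"x": -0.259,"y": 0.685,"z": 0.4,"ax": 0.0,"ay": 0.0,"az": 0.0},{"x": -0.259,"y": 0.685,"z": 0.67,"ax": 0.0,"ay": 0.0,"az": 0.0},{"x": -0.259,"y": 0.685,"z": 0.67,"ax": 0.0,"ay": 0.0,"az": 0.0}])

```text
clock: 1.98
position: [0.5563, 0.298, 0.0969]
tcp_rot: [-2.418, -2.002, 0.013]
ft_force: [-1.2, 0.1, 0.5]
gripper_width: 0.0851
grip_force: 0.0
```

Run:
```python
from h import *
rel([.5576,.2983,.017],down(-10.7))
```

```text
t 1.975 pos [0.5563 0.298  0.0969] q [0.37  0.661 1.375 0.    1.114 0.558] F [-1.2  0.1  0.5] w 0.08509172723844412
shift [0.0062 0.012  0.5328] turn [-0.0023  0.0014 -0.0003]
```

Call:
move_arm(rows=[{"x": 0.005,"y": 0.01,"z": 0.3,"ax": 0.0,"ay": 0.0,"az": 0.0},{"x": 0.005,"y": 0.01,"z": 0.53,"ax": 0.0,"ay": 0.0,"az": 0.0},{"x": 0.005,"y": 0.01,"z": 0.53,"ax": 0.0,"ay": 0.0,"az": 0.0},{"x": 0.005,"y": 0.01,"z": 0.53,"ax": 0.0,"ay": 0.0,"az": 0.0}])

```text
clock: 2.48
position: [0.5611, 0.3009, 0.0239]
tcp_rot: [2.417, 2.005, 0.006]
ft_force: [0.3, -0.7, 0.7]
gripper_width: 0.0852
grip_force: 0.0
```

Call:
move_arm(rows=[{"x": 0.0,"y": 0.0,"z": 0.0,"ax": 0.0,"ay": 0.0,"az": 0.0},{"x": 0.0,"y": 0.0,"z": 0.0,"ax": 0.0,"ay": 0.0,"az": 0.0},{"x": 0.0,"y": 0.0,"z": 0.0,"ax": 0.0,"ay": 0.0,"az": 0.0},{"x": 0.0,"y": 0.0,"z": 0.0,"ax": 0.0,"ay": 0.0,"az": 0.0},{"x": 0.0,"y": 0.0,"z": 0.0,"ax": 0.0,"ay": 0.0,"az": 0.0},{"x": 0.0,"y": 0.0,"z": 0.0,"ax": 0.0,"ay": 0.0,"az": 0.0},{"x": 0.0,"y": 0.0,"z": 0.0,"ax": 0.0,"ay": 0.0,"az": 0.0},{"x": 0.0,"y": 0.0,"z": 0.0,"ax": 0.0,"ay": 0.0,"az": 0.0}], hand=-1.0, grip_force=60.0)

```text
clock: 3.48
position: [0.56, 0.3, 0.0216]
tcp_rot: [-2.419, -2.005, -0.0]
ft_force: [-2.5, 0.3, 4.9]
gripper_width: 0.0087
grip_force: 60.2
```

Run:
```python
from h import *
rel([.5165,-.2623,.18],down(4.93))
```

```text
t 3.475 pos [0.56   0.3    0.0216] q [0.371 0.755 1.429 0.    0.958 0.558] F [-2.5  0.3  4.9] w 0.00870497384009305
shift [-3.7369  0.411  -1.0566] turn [ 0.     -0.0001 -0.0868]
```

Call:
move_arm(rows=[{"x": 0.0,"y": 0.0,"z": -0.1,"ax": 0.0,"ay": 0.0,"az": 0.0},{"x": 0.0,"y": 0.0,"z": -0.3,"ax": 0.0,"ay": 0.0,"az": 0.0},{"x": 0.0,"y": 0.0,"z": -0.55,"ax": 0.0,"ay": 0.0,"az": 0.0},{"x": 0.0,"y": 0.0,"z": -0.8,"ax": 0.0,"ay": 0.0,"az": 0.0},{"x": 0.0,"y": 0.0,"z": -1.0,"ax": 0.0,"ay": 0.0,"az": 0.0},{"x": 0.0,"y": 0.0,"z": -1.0,"ax": 0.0,"ay": 0.0,"az": 0.0},{"x": 0.0,"y": 0.0,"z": -1.0,"ax": 0.0,"ay": 0.0,"az": 0.0}])

```text
clock: 4.35
position: [0.5593, 0.2995, 0.1698]
tcp_rot: [-2.418, -2.004, 0.003]
ft_force: [-0.9, 0.2, -3.5]
gripper_width: 0.0089
grip_force: 59.3
```

Call:
move_arm(rows=[{"x": -0.2,"y": 0.02,"z": 0.0,"ax": 0.0,"ay": 0.0,"az": 0.0},{"x": -0.5,"y": 0.05,"z": 0.0,"ax": 0.0,"ay": 0.0,"az": 0.0},{"x": -0.8,"y": 0.08,"z": 0.0,"ax": 0.0,"ay": 0.0,"az": 0.0},{"x": -1.0,"y": 0.11,"z": 0.0,"ax": 0.0,"ay": 0.0,"az": 0.0}])

```text
clock: 4.85
position: [0.547, 0.1474, 0.1692]
tcp_rot: [-2.418, -2.002, 0.005]
ft_force: [0.5, 0.7, -2.9]
gripper_width: 0.0091
grip_force: 59.1
```

Call:
move_arm(rows=[{"x": -0.3,"y": 0.03,"z": 0.0,"ax": 0.0,"ay": 0.0,"az": 0.0},{"x": -0.6,"y": 0.06,"z": 0.0,"ax": 0.0,"ay": 0.0,"az": -0.02},{"x": -0.9,"y": 0.09,"z": 0.0,"ax": 0.0,"ay": 0.0,"az": -0.04},{"x": -1.0,"y": 0.11,"z": 0.0,"ax": 0.0,"ay": 0.0,"az": -0.06}])

```text
clock: 5.35
position: [0.5354, -0.0034, 0.1694]
tcp_rot: [-2.218, -2.221, 0.004]
ft_force: [-0.6, 0.2, -2.0]
gripper_width: 0.0089
grip_force: 59.1
```

Run:
```python
from h import *
rel([.5165,-.2623,.17],down(4.93))
```

```text
t 5.35 pos [ 0.5354 -0.0034  0.1694] q [-0.149  0.42   1.586 -0.     1.139 -0.15 ] F [-0.6  0.2 -2. ] w 0.00891022784611722
shift [-1.7258 -0.1283 -0.0039] turn [-0.0012 -0.0001 -0.027 ]
```

Call:
move_arm(rows=[{"x": -0.3,"y": -0.02,"z": 0.0,"ax": 0.0,"ay": 0.0,"az": 0.0},{"x": -0.6,"y": -0.04,"z": 0.0,"ax": 0.0,"ay": 0.0,"az": -0.01},{"x": -0.9,"y": -0.06,"z": 0.0,"ax": 0.0,"ay": 0.0,"az": -0.02},{"x": -1.0,"y": -0.07,"z": 0.0,"ax": 0.0,"ay": 0.0,"az": -0.027}])

```text
clock: 5.85
position: [0.5253, -0.1533, 0.1692]
tcp_rot: [-2.123, -2.311, 0.002]
ft_force: [-0.1, 0.6, -3.4]
gripper_width: 0.0088
grip_force: 59.1
```

Call:
move_arm(rows=[{"x": -0.25,"y": 0.0,"z": 0.0,"ax": 0.0,"ay": 0.0,"az": 0.0},{"x": -0.5,"y": 0.0,"z": 0.0,"ax": 0.0,"ay": 0.0,"az": 0.0},{"x": -0.7,"y": 0.0,"z": 0.0,"ax": 0.0,"ay": 0.0,"az": 0.0},{"x": -0.7,"y": 0.0,"z": 0.0,"ax": 0.0,"ay": 0.0,"az": 0.0},{"x": -0.7,"y": 0.0,"z": 0.0,"ax": 0.0,"ay": 0.0,"az": 0.0},{"x": -0.7,"y": 0.0,"z": 0.0,"ax": 0.0,"ay": 0.0,"az": 0.0},{"x": -0.7,"y": 0.0,"z": 0.0,"ax": 0.0,"ay": 0.0,"az": 0.0}])

```text
clock: 6.72
position: [0.5357, -0.2548, 0.1713]
tcp_rot: [-2.122, -2.317, -0.0]
ft_force: [0.2, 0.1, -1.7]
gripper_width: 0.009
grip_force: 59.1
```

Run:
```python
from h import *
import pickle
rel([.5165,-.2623,.17],down(4.93))
f=grab("top");pickle.dump(f,open("top1.pkl","wb"))
I=f["image"];cv2.imwrite("pics/top1.png",cv2.resize(I[150:300,340:460],None,fx=4,fy=4,interpolation=cv2.INTER_CUBIC))
try: print(fit(f,(340,140,470,300),.14,.18,"board"))
except Exception as e: print(e)
```

```text
t 6.725 pos [ 0.5357 -0.2548  0.1713] q [-0.573  0.516  1.417  0.     1.208 -0.661] F [ 0.2  0.1 -1.7] w 0.009000643905181587
shift [-0.0385 -0.1318  0.0086] turn [-0.     -0.0001  0.0006]
(array([ 599.8, -232.8]), array([134.2,  83.6]), 4.92, np.float64(0.1615))
```

View pics/top1.png

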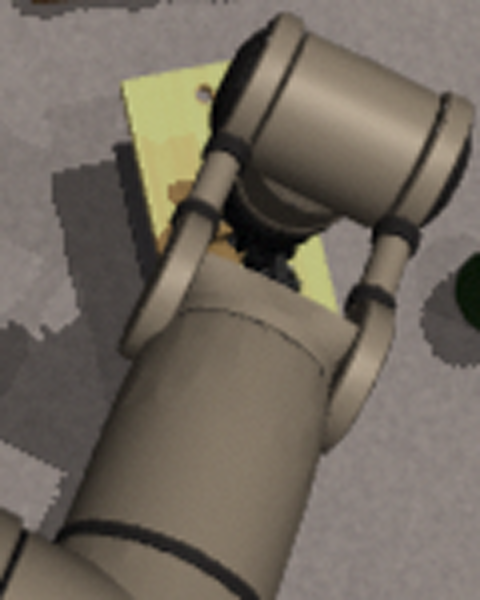

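```bash
cat >> h.py <<'E'
def boardpose(f,win,zlo,zhi,yaw,tcp):
    W=cloud(f);a,b,c,d=win;I=f["image"].astype(int)
    m=np.zeros(W.shape[:2],bool);m[b:d,a:c]=True
    m&=(I[...,1]-I[...,0]>20)&(W[...,2]>zlo)&(W[...,2]<zhi)
    Q=W[m];z=np.median(Q[:,2]);t=np.radians(yaw);e=np.array([np.cos(t),np.sin(t)]);n=np.array([-e[1],e[0]])
    q=(Q[:,:2]-tcp[:2])*1000;X,Y=q@e,q@n
    far=[X[(Y>k)&(Y<k+5)].max() for k in range(20,55,5)]
    left=[Y[(X>k)&(X<k+8)].max() for k in range(-40,120,8) if ((X>k)&(X<k+8)).sum()>5]
    print("z",z.round(4),"far",np.round(far,1),"left",np.round(left,1))
E
python3 - <<'E'
from h import *
import pickle
f=pickle.load(open("top1.pkl","rb"));T=pickle.load(open("top0.pkl","rb"))
tcp=[.5357,-.2548]
boardpose(f,(340,140,470,300),.15,.175,4.93,tcp)
boardpose(T,(195,180,250,275),.006,.018,-10.77,[.5576,.2983])
t=np.radians(4.93);R=np.array([[np.cos(t),np.sin(t)],[-np.sin(t),np.cos(t)]])
print("hole",R@(pix2w(f,390.6,172.9,.160)[:2]-tcp)*1000)
# stand with same method
W=cloud(T);m=np.zeros(W.shape[:2],bool);m[165:275,355:435]=True;m&=(W[...,2]>.036)&(W[...,2]<.044)
q=(W[m][:,:2]-[.5171,-.2621])*1000@R.T;X,Y=q.T
print([round(X[(Y>k)&(Y<k+5)].max(),1) for k in range(20,55,5)],[round(Y[(X>k)&(X<k+8)].max(),1) for k in range(-40,120,8)])
s=grab("side");pickle.dump(s,open("side1.pkl","wb"));cv2.imwrite("pics/side1.png",cv2.resize(s["image"][160:300,270:430],None,fx=4,fy=4,interpolation=cv2.INTER_CUBIC))
E
```

```text
z 0.1616 far [129.8 132.6 127.5 129.8 129.9 131.1 130. ] left [-37.1 -35.6   7.8  21.5  55.9  57.5  57.5  57.   58.3  58.2  58.3  57.7
  57.8  57.9  58.1  58.   58.1  57.8  57.7  58. ]
z 0.012 far [130.  128.  127.8 128.4 127.6 130.2 130.2] left [59.9 60.2 58.4 59.4 59.1 59.5 59.5 59.3 57.6 60.  60.6 58.6 59.5 60.6
 58.7 59.7 60.1 57.8 59.4 60.3]
hole [110.27947985  -1.99510434]
[np.float64(127.1), np.float64(125.2), np.float64(128.4), np.float64(126.7), np.float64(127.4), np.float64(127.9), np.float64(126.7)] [np.float64(59.2), np.float64(58.6), np.float64(60.0), np.float64(58.3), np.float64(60.0), np.float64(57.8), np.float64(59.7), np.float64(59.8), np.float64(59.2), np.float64(60.0), np.float64(59.1), np.float64(60.1), np.float64(59.0), np.float64(60.2), np.float64(59.2), np.float64(59.7), np.float64(58.5), np.float64(59.8), np.float64(58.6), np.float64(59.8)]
```

View pics/side1.png

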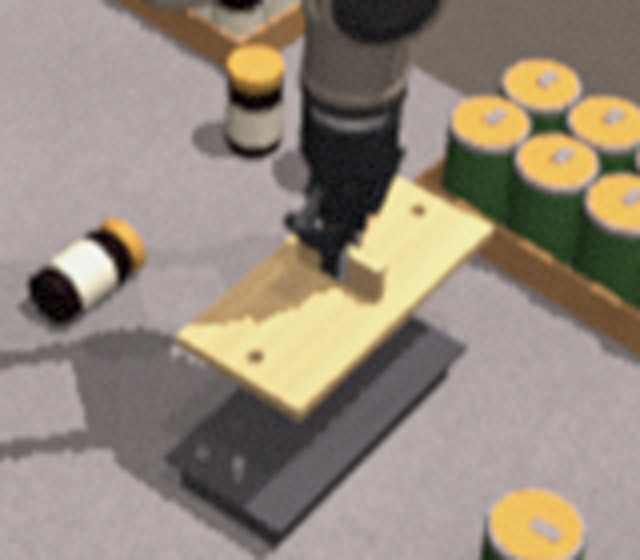

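Run:
```python
from h import *
rel([.5147,-.2608,.095],down(4.93))
```

```text
t 6.825 pos [ 0.5357 -0.2551  0.1714] q [-0.574  0.516  1.417  0.     1.208 -0.661] F [ 0.6 -0.7 -2.3] w 0.009097282456158132
shift [-0.0253 -0.143   0.5096] turn [0.0001 0.     0.0004]
```

Call:
move_arm(rows=[{"x": -0.025,"y": -0.143,"z": 0.15,"ax": 0.0,"ay": 0.0,"az": 0.0},{"x": -0.025,"y": -0.143,"z": 0.3,"ax": 0.0,"ay": 0.0,"az": 0.0},{"x": -0.025,"y": -0.143,"z": 0.45,"ax": 0.0,"ay": 0.0,"az": 0.0},{"x": -0.025,"y": -0.143,"z": 0.5,"ax": 0.0,"ay": 0.0,"az": 0.0},{"x": -0.025,"y": -0.143,"z": 0.5,"ax": 0.0,"ay": 0.0,"az": 0.0},{"x": -0.025,"y": -0.143,"z": 0.5,"ax": 0.0,"ay": 0.0,"az": 0.0},{"x": -0.025,"y": -0.143,"z": 0.5,"ax": 0.0,"ay": 0.0,"az": 0.0}])

```text
clock: 7.7
position: [0.515, -0.2615, 0.0972]
tcp_rot: [2.122, 2.314, 0.0]
ft_force: [-0.3, -0.3, -3.1]
gripper_width: 0.0088
grip_force: 59.0
```

Run:
```python
from h import *
import pickle
rel([.5147,-.2608,.095],down(4.93))
f=grab("top");pickle.dump(f,open("top2.pkl","wb"));s=grab("side");pickle.dump(s,open("side2.pkl","wb"))
r=lambda I,x,y,w,h,k:cv2.resize(I[y:y+h,x:x+w],None,fx=k,fy=k,interpolation=cv2.INTER_CUBIC)
S0=pickle.load(open("side0.pkl","rb"))
# A: top2 far hole, B: top0 far pin, C: side2, D: side0
T0=pickle.load(open("top0.pkl","rb"))
A=np.vstack([r(f["image"],365,170,33,33,8),r(T0["image"],365,170,33,33,8)])
B=np.hstack([r(s["image"],300,230,32,66,8),r(S0["image"],300,230,32,66,8)])
print(A.shape,B.shape)
cv2.imwrite("pics/pair.png",np.hstack([A[:528],B[:528]]))
boardpose(f,(340,140,470,300),.07,.11,4.93,[.5147,-.2608])
```

```text
t 7.7 pos [ 0.515  -0.2615  0.0972] q [-0.603  0.57   1.553  0.     1.018 -0.689] F [-0.3 -0.3 -3.1] w 0.008838205026670834
shift [ 0.005  -0.0017  0.0144] turn [0.0004 0.0003 0.0002]
(528, 264, 3) (528, 512, 3)
z 0.0879 far [130.6 131.6 131.1 130.3 132.3 130.4 131.5] left [-47.5 -39.9 -42.3  57.   57.3  56.3  57.   57.   57.2  57.3  57.1  57.4
  57.   56.9  57.3  56.7  57.   57.3]
```

View pics/pair.png

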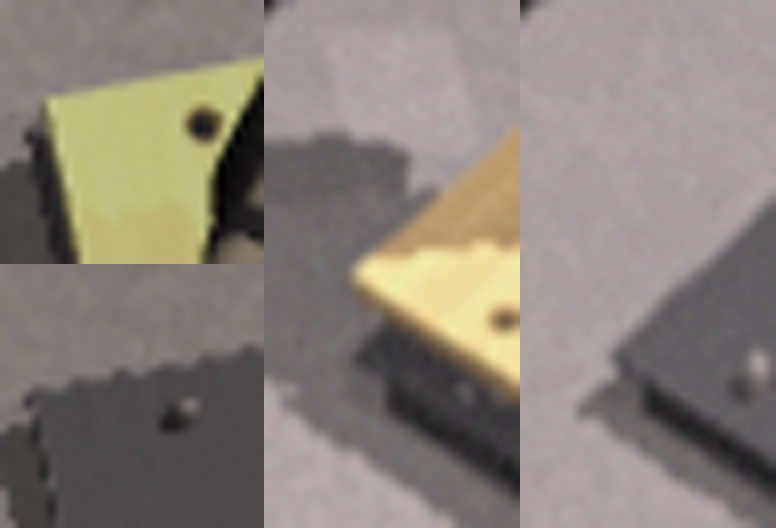

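Run:
```python
from h import *
import pickle
T=pickle.load(open("top0.pkl","rb"));S=pickle.load(open("side0.pkl","rb"))
def w2p(f,p):
    c=(f["extrinsics"]@np.r_[p,1])[:3];K=f["camera_matrix"];return K[0,0]*c[0]/-c[2]+K[0,2],K[1,1]*-c[1]/-c[2]+K[1,2]
t=np.radians(4.93);R=np.array([[np.cos(t),np.sin(t)],[-np.sin(t),np.cos(t)]])
tcp=np.array([.515,-.2615])
pr=lambda n,p:print(n,(R@(p[:2]-tcp)*1000).round(1))
for z in(.088,.083):
    pr("hole far top",pix2w(T,390.06,185.06,z));pr("hole near side",pix2w(S,329.9,269.6,z))
pr("pin far top tip",pix2w(T,388.3,186.9,.06))
pr("pin near side tip",pix2w(S,329.3,273.3,.061));pr("pin near side base",pix2w(S,328.7,278.,.041))
for sgn in(1,-1):
    b=np.array([.5168,-.2622])+sgn*.108*R[0]
    for z in(.04,.062):print(sgn,z,np.round(w2p(T,[*b,z]),2),np.round(w2p(S,[*b,z]),2))
# enlarge pins
r=lambda I,x,y,w,h,k:cv2.resize(I[y:y+h,x:x+w],None,fx=k,fy=k,interpolation=cv2.INTER_CUBIC)
cv2.imwrite("pics/pins.png",np.vstack([np.hstack([r(T["image"],380,180,16,14,24),r(T["image"],395,246,16,14,24)]),np.hstack([r(S["image"],322,268,16,14,24),r(S["image"],356,234,16,14,24)])])[:600])
# side fits of stand
print(fit(S,(300,222,395,300),.037,.043,"s"))
```

```text
hole far top [109.4  -2.2]
hole near side [-110.4   -3.2]
hole far top [110.4  -3.2]
hole near side [-107.    -0.6]
pin far top tip [110.1  -1. ]
pin near side tip [-105.2    2.7]
pin near side base [-108.3    2.2]
1 0.04 [387.32 188.38] [369.29 240.95]
1 0.062 [388.36 186.87] [369.75 236.49]
-1 0.04 [402.14 253.38] [329.84 278.31]
-1 0.062 [403.44 252.84] [329.97 273.85]
(array([ 513.3, -260.4]), array([265.2, 122.7]), 5.13, np.float64(0.04))
```

View pics/pins.png

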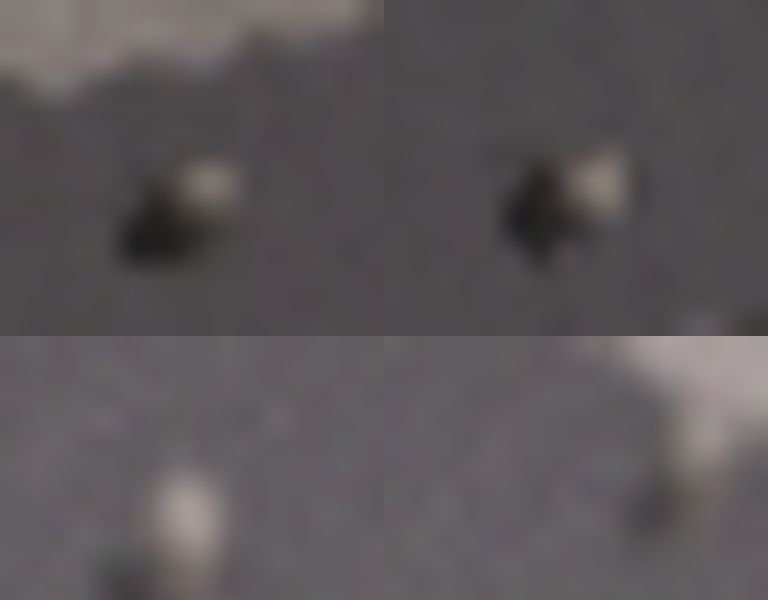

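Call:
move_arm(rows=[{"x": 0.011,"y": 0.0,"z": 0.03,"ax": 0.0,"ay": 0.0,"az": 0.0},{"x": 0.011,"y": 0.0,"z": 0.06,"ax": 0.0,"ay": 0.0,"az": 0.0},{"x": 0.011,"y": 0.0,"z": 0.09,"ax": 0.0,"ay": 0.0,"az": 0.0},{"x": 0.011,"y": 0.0,"z": 0.11,"ax": 0.0,"ay": 0.0,"az": 0.0},{"x": 0.011,"y": 0.0,"z": 0.12,"ax": 0.0,"ay": 0.0,"az": 0.0},{"x": 0.011,"y": 0.0,"z": 0.13,"ax": 0.0,"ay": 0.0,"az": 0.0},{"x": 0.011,"y": 0.0,"z": 0.13,"ax": 0.0,"ay": 0.0,"az": 0.0}], grip_force=40.0)

```text
clock: 8.68
position: [0.5144, -0.2596, 0.0767]
tcp_rot: [-2.123, -2.316, -0.0]
ft_force: [-0.5, 0.1, -2.9]
gripper_width: 0.009
grip_force: 59.2
```

Call:
move_arm(rows=[{"x": 0.0,"y": 0.0,"z": 0.02,"ax": 0.0,"ay": 0.0,"az": 0.0},{"x": 0.0,"y": 0.0,"z": 0.04,"ax": 0.0,"ay": 0.0,"az": 0.0},{"x": 0.0,"y": 0.0,"z": 0.05,"ax": 0.0,"ay": 0.0,"az": 0.0},{"x": 0.0,"y": 0.0,"z": 0.06,"ax": 0.0,"ay": 0.0,"az": 0.0},{"x": 0.0,"y": 0.0,"z": 0.06,"ax": 0.0,"ay": 0.0,"az": 0.0}])

```text
clock: 9.3
position: [0.5144, -0.2596, 0.0677]
tcp_rot: [-2.123, -2.315, -0.0]
ft_force: [-0.0, -0.7, -2.2]
gripper_width: 0.0087
grip_force: 59.2
```

Call:
move_arm(rows=[{"x": 0.0,"y": 0.0,"z": 0.015,"ax": 0.0,"ay": 0.0,"az": 0.0},{"x": 0.0,"y": 0.0,"z": 0.025,"ax": 0.0,"ay": 0.0,"az": 0.0},{"x": 0.0,"y": 0.0,"z": 0.033,"ax": 0.0,"ay": 0.0,"az": 0.0},{"x": 0.0,"y": 0.0,"z": 0.04,"ax": 0.0,"ay": 0.0,"az": 0.0},{"x": 0.0,"y": 0.0,"z": 0.04,"ax": 0.0,"ay": 0.0,"az": 0.0},{"x": 0.0,"y": 0.0,"z": 0.04,"ax": 0.0,"ay": 0.0,"az": 0.0}])

```text
clock: 10.05
position: [0.5144, -0.2596, 0.0618]
tcp_rot: [-2.123, -2.316, -0.0]
ft_force: [0.3, -0.4, -2.4]
gripper_width: 0.0095
grip_force: 59.2
```

Call:
move_arm(rows=[{"x": 0.0,"y": 0.0,"z": 0.003,"ax": 0.0,"ay": 0.0,"az": 0.0},{"x": 0.0,"y": 0.0,"z": 0.003,"ax": 0.0,"ay": 0.0,"az": 0.0},{"x": 0.0,"y": 0.0,"z": 0.003,"ax": 0.0,"ay": 0.0,"az": 0.0},{"x": 0.0,"y": 0.0,"z": 0.003,"ax": 0.0,"ay": 0.0,"az": 0.0},{"x": 0.0,"y": 0.0,"z": 0.003,"ax": 0.0,"ay": 0.0,"az": 0.0},{"x": 0.0,"y": 0.0,"z": -0.05,"ax": 0.0,"ay": 0.0,"az": 0.0},{"x": 0.0,"y": 0.0,"z": -0.2,"ax": 0.0,"ay": 0.0,"az": 0.0},{"x": 0.0,"y": 0.0,"z": -0.5,"ax": 0.0,"ay": 0.0,"az": 0.0},{"x": 0.0,"y": 0.0,"z": -0.9,"ax": 0.0,"ay": 0.0,"az": 0.0},{"x": 0.0,"y": 0.0,"z": -0.9,"ax": 0.0,"ay": 0.0,"az": 0.0}], hand=1.0)

```text
clock: 11.3
position: [0.5167, -0.2611, 0.2027]
tcp_rot: [2.115, 2.308, 0.003]
ft_force: [-0.2, 0.1, -1.2]
gripper_width: 0.0855
grip_force: 0.0
```

```bash
cat > kin.py <<'E'
import numpy as np, ast
from scipy.optimize import least_squares
from scipy.spatial.transform import Rotation as Ro
D=[ast.literal_eval(l) for l in open("log.txt")]
# model: Rz(q1) shoulder at h; Ry chain; lateral offset d
def Ry(a):return Ro.from_euler("y",a).as_matrix()
def Rz(a):return Ro.from_euler("z",a).as_matrix()
def fk(q,p):
    h,a,b,c,d,e,k=p
    R=Rz(q[0]);P=np.array([0,0,h])+R@np.array([k,d,0])
    R=R@Ry(q[1]);P=P+R@[0,0,a]
    R=R@Ry(q[2]);P=P+R@[e,0,b]
    R=R@Rz(q[3])@Ry(q[4]);P=P+R@[0,0,c]
    return P,R@Rz(q[5])
def calib():
    from numpy import array
    f=lambda p:np.concatenate([fk(q,p)[0]-x for q,x,_ in D]+[.003*(p-p0)])
    p0=np.array([.3,.45,.4,.3,.077,0,0]);return least_squares(f,p0).x,f
E
python3 - <<'E'
from h import *
rel([.5144,-.2596,.2],down(4.93))
import pickle
f=grab("side");I=f["image"];cv2.imwrite("pics/seat.png",cv2.resize(I[190:320,270:430],None,fx=4,fy=4,interpolation=cv2.INTER_CUBIC))
W=cloud(f);m=np.zeros(W.shape[:2],bool);m[210:310,290:410]=True;J=I.astype(int)
m&=(J[...,1]-J[...,0]>20)&(W[...,2]>.045)&(W[...,2]<.07)
Q=W[m];A=np.c_[Q[:,:2]-Q[:,:2].mean(0),np.ones(len(Q))];print("board plane",np.linalg.lstsq(A,Q[:,2],rcond=None)[0])
from kin import *
p,F=calib();print(len(D),p.round(4),np.abs(F(p)).max())
q,x,r=D[-1];print(fk(q,p)[1].round(3).tolist(),Ro.from_rotvec(r).as_matrix().round(3).tolist())
E
```

```text
t 11.3 pos [ 0.5167 -0.2611  0.2027] q [-0.6    0.457  1.426  0.     1.247 -0.687] F [-0.2  0.1 -1.2] w 0.08549675884581551
shift [ 0.0114 -0.0147  0.018 ] turn [0.0028 0.0022 0.0002]
board plane [ 0.00308081 -0.01548554  0.05276134]
9 [ 0.2254  0.5062  0.3796  0.316   0.0764  0.0464 -0.    ] 0.00022372598006223805
[[-0.996, -0.087, 0.009], [-0.087, 0.996, -0.006], [-0.009, -0.007, -1.0]] [[-0.087, 0.996, 0.009], [0.996, 0.087, -0.006], [-0.007, 0.009, -1.0]]
```

View pics/seat.png

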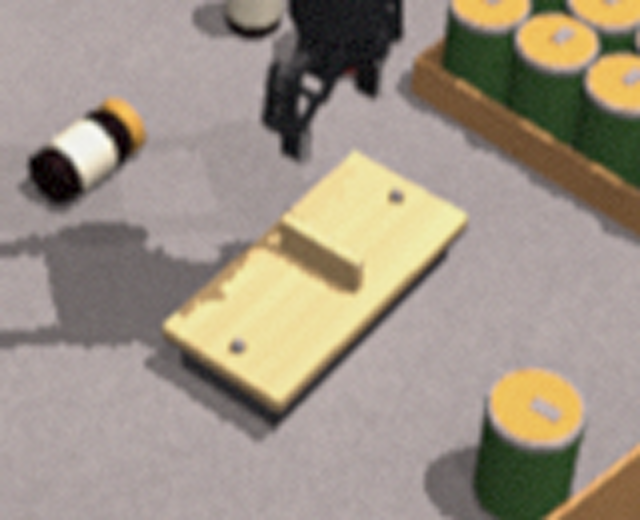

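```bash
cat >> kin.py <<'E'
lo=np.array([-2.53,-.77,.04,-1,.28,-3.11]);hi=np.array([2.53,2.02,2.7,4.14,2.66,3.11])
def tool(alpha,yaw,flip=1): # tool z tilted alpha deg from down toward yaw dir; y horizontal
    a,t=np.radians([alpha,yaw]);l=np.array([np.cos(t),np.sin(t),0]);z=np.sin(a)*l+np.array([0,0,-np.cos(a)])
    y=flip*np.array([-l[1],l[0],0]);return np.c_[np.cross(y,z),y,z]
def ik(pos,R,p,seeds):
    best=None
    Rm=R@Rz(-np.pi/2)
    def f(q):
        P,M=fk(q,p);return np.r_[(P-pos)*5,Ro.from_matrix(M.T@Rm).as_rotvec()]
    for s in seeds:
        r=least_squares(f,np.clip(s,lo+.01,hi-.01),bounds=(lo,hi))
        if best is None or r.cost<best.cost-1e-9:best=r
    return best.x,np.sqrt(2*best.cost)
E
cat > plan.py <<'E'
from kin import *
p,_=calib()
seeds=[[-.2,.4,1.5,q4,q5,q6] for q4 in(0,1.57,3.1) for q5 in(.6,1.3) for q6 in(-1.5,1.5)]
l0=2.5
G=lambda a,d:np.array([.490,-.006,.027])+d*np.array([np.cos(np.radians(l0)),np.sin(np.radians(l0)),0])+.019*tool(a,l0)[:,2]
for dc in(0,-.06):
    pp=p.copy();pp[0]+=dc;pp[3]+=dc
    print("c",pp[3])
    for ag in(-60,-45,-30,0):
        for fl in(1,-1):
            q,e=ik(G(ag,.012),tool(ag,l0,fl),pp,seeds);print("grasp",ag,fl,q.round(2),e.round(4))
    for ap in(30,45,60,90):
        for yw in(-60,-30,0,30,-90,60):
            pos=np.array([.4585,-.2668,.114])+.019*tool(ap,yw)[:,2]
            o=[ik(pos,tool(ap,yw,fl),pp,seeds) for fl in(1,-1)]
            for fl,(q,e) in zip((1,-1),o):
                if e<.03:print("place",ap,yw,fl,q.round(2),e.round(4))
E
time python3 plan.py
```

```text
c 0.316048591814302
grasp -60 1 [-0.09  1.17  0.99 -0.13  2.02 -1.7 ] 0.0
grasp -60 -1 [-0.09  1.17  0.99 -0.13  2.02  1.44] 0.0
grasp -45 1 [-0.1   1.    1.19 -0.1   1.72 -1.69] 0.0
grasp -45 -1 [-0.1   1.    1.19 -0.1   1.72  1.45] 0.0
grasp -30 1 [-0.12  0.85  1.4  -0.08  1.41 -1.7 ] 0.0
grasp -30 -1 [-0.12  0.85  1.4  -0.08  1.41  1.45] 0.0
grasp 0 1 [-0.16  0.6   1.84 -0.    0.7  -1.78] 0.0
grasp 0 -1 [-0.16  0.6   1.84  0.    0.7   1.36] 0.0
place 30 -60 1 [-0.53  0.39  2.05 -0.84  0.34 -0.3 ] 0.0
place 30 -60 -1 [-0.53  0.39  2.05 -0.84  0.34  2.84] 0.0
place 30 0 1 [-0.9   0.39  2.05  0.89  0.53  3.06] 0.0
place 30 0 -1 [-0.9   0.39  2.05  0.89  0.53 -0.08] 0.0
place 30 30 1 [-0.96  0.48  1.88  0.71  0.87  2.73] 0.0
place 30 30 -1 [-0.96  0.48  1.88  0.71  0.87 -0.41] 0.0
place 30 -90 1 [-0.41  0.48  1.88 -0.78  0.71  0.17] 0.0
place 30 -90 -1 [-0.41  0.48  1.88 -0.78  0.71 -2.97] 0.0
place 30 60 1 [-0.94  0.59  1.67  0.52  1.17  2.45] 0.0
place 30 60 -1 [-0.94  0.59  1.67  0.52  1.17 -0.69] 0.0
place 45 -60 1 [-0.46  0.45  2.23  4.14  0.46  1.05] 0.0292
place 45 -60 -1 [-0.4
[... 3579 characters left out ...]
0.73  1.66  0.86  1.49  2.21] 0.0
place 60 60 -1 [-1.03  0.73  1.66  0.86  1.49 -0.93] 0.0
place 90 -60 1 [-0.4   0.87  2.28  3.79  1.58  1.57] 0.0
place 90 -60 -1 [-0.4   0.87  2.28  3.79  1.58 -1.57] 0.0
place 90 -30 1 [-0.79  0.9   2.42  2.87  1.75  1.52] 0.0
place 90 -30 -1 [-0.79  0.9   2.42  2.87  1.75 -1.62] 0.0
place 90 0 1 [-1.1   0.87  2.28  2.04  1.57  1.57] 0.0
place 90 0 -1 [-1.1   0.87  2.28  2.04  1.57 -1.57] 0.0
place 90 30 1 [-1.16  0.87  1.97  1.47  1.6   1.87] 0.0
place 90 30 -1 [-1.16  0.87  1.97  1.47  1.6  -1.28] 0.0
place 90 60 1 [-1.08  0.95  1.62  1.09  1.86  2.07] 0.0
place 90 60 -1 [-1.08  0.95  1.62  1.09  1.86 -1.08] 0.0
real	0m12.778s
user	0m13.231s
sys	0m0.044s
```

Run:
```python
from h import *
from kin import tool
rel([.573,-.003,.2],tool(0,2.2,-1))
```

```text
t 11.35 pos [ 0.5154 -0.2603  0.1997] q [-0.6    0.46   1.43   0.     1.246 -0.687] F [ 0.8  0.6 -1.1] w 0.0853313280180627
shift [ 1.6753  0.531  -0.0057] turn [ 2.000e-03 -3.000e-04  5.154e-01]
```

Call:
move_arm(rows=[{"x": 0.2,"y": 0.05,"z": 0.0,"ax": 0.0,"ay": 0.0,"az": 0.058},{"x": 0.4,"y": 0.1,"z": 0.0,"ax": 0.0,"ay": 0.0,"az": 0.116},{"x": 0.6,"y": 0.15,"z": 0.0,"ax": 0.0,"ay": 0.0,"az": 0.174},{"x": 0.8,"y": 0.2,"z": 0.0,"ax": 0.0,"ay": 0.0,"az": 0.232},{"x": 1.0,"y": 0.3,"z": 0.0,"ax": 0.0,"ay": 0.0,"az": 0.29},{"x": 1.0,"y": 0.35,"z": 0.0,"ax": 0.0,"ay": 0.0,"az": 0.348},{"x": 1.0,"y": 0.4,"z": 0.0,"ax": 0.0,"ay": 0.0,"az": 0.406},{"x": 1.0,"y": 0.5,"z": 0.0,"ax": 0.0,"ay": 0.0,"az": 0.464},{"x": 1.0,"y": 0.53,"z": 0.0,"ax": 0.0,"ay": 0.0,"az": 0.515},{"x": 1.0,"y": 0.53,"z": 0.0,"ax": 0.0,"ay": 0.0,"az": 0.515}])

```text
clock: 12.6
position: [0.5801, -0.103, 0.1953]
tcp_rot: [-3.14, -0.065, 0.004]
ft_force: [0.1, -0.2, -0.9]
gripper_width: 0.0855
grip_force: 0.0
```

Run:
```python
from h import *
from kin import tool
rel([.573,-.003,.2],tool(-45,2.2,-1))
```

```text
t 12.6 pos [ 0.5801 -0.103   0.1953] q [-0.306  0.49   1.393  0.     1.261  1.224] F [ 0.1 -0.2 -0.9] w 0.08552257150762951
shift [-0.0201 -0.6683 -0.0303] turn [ 1.000e-04 -2.492e-01  1.000e-03]
```

Call:
move_arm(rows=[{"x": 0.0,"y": -0.2,"z": 0.0,"ax": 0.0,"ay": -0.05,"az": 0.0},{"x": 0.0,"y": -0.4,"z": 0.05,"ax": 0.0,"ay": -0.1,"az": 0.0},{"x": -0.02,"y": -0.6,"z": 0.15,"ax": 0.0,"ay": -0.15,"az": 0.0},{"x": -0.02,"y": -0.668,"z": 0.3,"ax": 0.0,"ay": -0.2,"az": 0.0},{"x": -0.02,"y": -0.668,"z": 0.45,"ax": 0.0,"ay": -0.249,"az": 0.001},{"x": -0.02,"y": -0.668,"z": 0.6,"ax": 0.0,"ay": -0.249,"az": 0.001},{"x": -0.02,"y": -0.668,"z": 0.6,"ax": 0.0,"ay": -0.249,"az": 0.001},{"x": -0.02,"y": -0.668,"z": 0.6,"ax": 0.0,"ay": -0.249,"az": 0.001}])

```text
clock: 13.6
position: [0.5739, -0.0034, 0.1083]
tcp_rot: [2.892, 0.054, -1.189]
ft_force: [-0.2, 0.4, -0.3]
gripper_width: 0.0856
grip_force: 0.0
```

Run:
```python
from h import *
from kin import *
import pickle
g=np.array([.4879,-.0065,.0129])
rel(g,tool(-45,2.2,-1))
D.append(ast.literal_eval(open("log.txt").readlines()[-1]))
p,F=calib();print(p.round(4),np.abs(F(p)).max())
```

```text
t 13.6 pos [ 0.5739 -0.0034  0.1083] q [-0.09   1.043  0.799 -0.103  2.073  1.43 ] F [-0.2  0.4 -0.3] w 0.0855792689522615
shift [ 0.0396 -0.0014  0.8554] turn [-0.0001 -0.0016 -0.0002]
[ 0.2229  0.5062  0.3796  0.3135  0.0764  0.0465 -0.    ] 0.00023129640311474113
```

Call:
move_arm(rows=[{"x": 0.04,"y": 0.0,"z": 0.1,"ax": 0.0,"ay": -0.0016,"az": 0.0},{"x": 0.04,"y": 0.0,"z": 0.25,"ax": 0.0,"ay": -0.0016,"az": 0.0},{"x": 0.04,"y": 0.0,"z": 0.4,"ax": 0.0,"ay": -0.0016,"az": 0.0},{"x": 0.04,"y": 0.0,"z": 0.55,"ax": 0.0,"ay": -0.0016,"az": 0.0},{"x": 0.04,"y": 0.0,"z": 0.67,"ax": 0.0,"ay": -0.0016,"az": 0.0},{"x": 0.04,"y": 0.0,"z": 0.76,"ax": 0.0,"ay": -0.0016,"az": 0.0},{"x": 0.04,"y": 0.0,"z": 0.82,"ax": 0.0,"ay": -0.0016,"az": 0.0},{"x": 0.04,"y": 0.0,"z": 0.82,"ax": 0.0,"ay": -0.0016,"az": 0.0},{"x": 0.04,"y": 0.0,"z": 0.82,"ax": 0.0,"ay": -0.0016,"az": 0.0}])

```text
clock: 14.72
position: [0.4918, -0.0065, 0.0158]
tcp_rot: [2.888, 0.052, -1.197]
ft_force: [0.2, 0.3, 0.9]
gripper_width: 0.0853
grip_force: 0.0
```

Run:
```python
from h import *
from kin import *
rel([.4879,-.0065,.0129],tool(-45,2.2,-1))
f=grab("side");I=f["image"];cv2.imwrite("pics/grasp.png",cv2.resize(I[160:260,220:360],None,fx=5,fy=5,interpolation=cv2.INTER_CUBIC))
```

```text
t 14.725 pos [ 0.4918 -0.0065  0.0158] q [-0.105  1.003  1.185 -0.102  1.733  1.455] F [0.2 0.3 0.9] w 0.08532413540397629
shift [-0.0049 -0.0009  0.0318] turn [-0.0001  0.0002 -0.0006]
```

View pics/grasp.png

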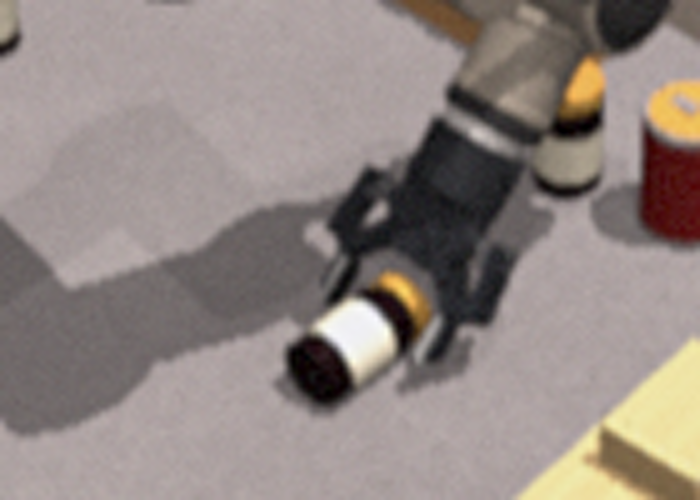

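Call:
move_arm(rows=[{"x": -0.005,"y": 0.0,"z": 0.028,"ax": 0.0,"ay": 0.0,"az": 0.0},{"x": -0.005,"y": 0.0,"z": 0.028,"ax": 0.0,"ay": 0.0,"az": 0.0},{"x": -0.005,"y": 0.0,"z": 0.028,"ax": 0.0,"ay": 0.0,"az": 0.0}])

```text
clock: 15.15
position: [0.4878, -0.0065, 0.0129]
tcp_rot: [2.887, 0.052, -1.199]
ft_force: [-0.5, 0.1, -0.3]
gripper_width: 0.0855
grip_force: 0.0
```

Call:
move_arm(rows=[{"x": 0.0,"y": 0.0,"z": 0.0,"ax": 0.0,"ay": 0.0,"az": 0.0},{"x": 0.0,"y": 0.0,"z": 0.0,"ax": 0.0,"ay": 0.0,"az": 0.0},{"x": 0.0,"y": 0.0,"z": 0.0,"ax": 0.0,"ay": 0.0,"az": 0.0},{"x": 0.0,"y": 0.0,"z": 0.0,"ax": 0.0,"ay": 0.0,"az": 0.0},{"x": 0.0,"y": 0.0,"z": 0.0,"ax": 0.0,"ay": 0.0,"az": 0.0},{"x": 0.0,"y": 0.0,"z": 0.0,"ax": 0.0,"ay": 0.0,"az": 0.0}], hand=-1.0, grip_force=50.0)

```text
clock: 15.9
position: [0.4879, -0.0065, 0.0131]
tcp_rot: [2.887, 0.052, -1.198]
ft_force: [2.5, 0.2, 2.9]
gripper_width: 0.0531
grip_force: 52.2
```

Run:
```python
from h import *
from kin import *
rel([.4879,-.0065,.2],tool(-45,2.2,-1))
```

```text
t 15.9 pos [ 0.4879 -0.0065  0.0131] q [-0.105  1.002  1.199 -0.102  1.722  1.456] F [2.5 0.2 2.9] w 0.05306048552127174
shift [-0.8827  0.0014 -0.8798] turn [-0.0002  0.0005 -0.0006]
```

Call:
move_arm(rows=[{"x": -0.05,"y": 0.0,"z": -0.05,"ax": 0.0,"ay": 0.0,"az": 0.0},{"x": -0.12,"y": 0.0,"z": -0.12,"ax": 0.0,"ay": 0.0,"az": 0.0},{"x": -0.24,"y": 0.0,"z": -0.24,"ax": 0.0,"ay": 0.0,"az": 0.0},{"x": -0.38,"y": 0.0,"z": -0.38,"ax": 0.0,"ay": 0.0,"az": 0.0},{"x": -0.52,"y": 0.0,"z": -0.52,"ax": 0.0,"ay": 0.04,"az": 0.0},{"x": -0.66,"y": 0.0,"z": -0.66,"ax": 0.0,"ay": 0.08,"az": 0.0},{"x": -0.78,"y": 0.0,"z": -0.78,"ax": 0.0,"ay": 0.12,"az": 0.0},{"x": -0.88,"y": 0.0,"z": -0.88,"ax": 0.0,"ay": 0.16,"az": 0.0},{"x": -0.88,"y": 0.0,"z": -0.88,"ax": 0.0,"ay": 0.2,"az": 0.0},{"x": -0.88,"y": 0.0,"z": -0.88,"ax": 0.0,"ay": 0.24,"az": 0.0},{"x": -0.88,"y": 0.0,"z": -0.88,"ax": 0.0,"ay": 0.25,"az": 0.0},{"x": -0.88,"y": 0.0,"z": -0.88,"ax": 0.0,"ay": 0.25,"az": 0.0}])

```text
clock: 17.4
position: [0.4872, -0.0064, 0.2006]
tcp_rot: [3.14, 0.057, -0.002]
ft_force: [-0.6, 0.1, -2.2]
gripper_width: 0.0527
grip_force: 52.7
```

Run:
```python
from h import *
from kin import *
rel([.4585,-.2668,.22],tool(0,30,-1))
f=grab("side");cv2.imwrite("pics/hold.png",f["image"])
```

```text
t 17.4 pos [ 0.4872 -0.0064  0.2006] q [-0.169  0.303  1.672 -0.002  1.168  1.366] F [-0.6  0.1 -2.2] w 0.052650326619308664
shift [-0.2551  1.7282 -0.1266] turn [ 0.0003  0.0006 -0.155 ]
```

Call:
move_arm(rows=[{"x": 0.0,"y": 0.2,"z": -0.03,"ax": 0.0,"ay": 0.0,"az": -0.03},{"x": -0.05,"y": 0.5,"z": -0.06,"ax": 0.0,"ay": 0.0,"az": -0.06},{"x": -0.1,"y": 0.8,"z": -0.1,"ax": 0.0,"ay": 0.0,"az": -0.1},{"x": -0.13,"y": 1.0,"z": -0.127,"ax": 0.0,"ay": 0.0,"az": -0.13},{"x": -0.13,"y": 1.0,"z": -0.127,"ax": 0.0,"ay": 0.0,"az": -0.155}])

```text
clock: 18.08
position: [0.4742, -0.1593, 0.2189]
tcp_rot: [3.034, 0.813, -0.005]
ft_force: [0.3, 1.0, -3.0]
gripper_width: 0.0529
grip_force: 53.1
```

Run:
```python
from h import *
from kin import *
rel([.4585,-.2668,.22],tool(45,30,-1))
```

```text
t 18.075 pos [ 0.4742 -0.1593  0.2189] q [-0.476  0.309  1.609 -0.003  1.226  0.572] F [ 0.3  1.  -3. ] w 0.05294719972749163
shift [-0.4492  0.5684 -0.0058] turn [ 0.      0.2509 -0.    ]
```

Call:
move_arm(rows=[{"x": -0.15,"y": 0.15,"z": 0.0,"ax": 0.0,"ay": 0.03,"az": 0.0},{"x": -0.3,"y": 0.3,"z": 0.0,"ax": 0.0,"ay": 0.06,"az": 0.0},{"x": -0.45,"y": 0.45,"z": 0.0,"ax": 0.0,"ay": 0.1,"az": 0.0},{"x": -0.449,"y": 0.568,"z": 0.0,"ax": 0.0,"ay": 0.14,"az": 0.0},{"x": -0.449,"y": 0.568,"z": 0.0,"ax": 0.0,"ay": 0.18,"az": 0.0},{"x": -0.449,"y": 0.568,"z": 0.0,"ax": 0.0,"ay": 0.22,"az": 0.0},{"x": -0.449,"y": 0.568,"z": 0.0,"ax": 0.0,"ay": 0.251,"az": 0.0},{"x": -0.449,"y": 0.568,"z": 0.0,"ax": 0.0,"ay": 0.251,"az": 0.0},{"x": -0.449,"y": 0.568,"z": 0.0,"ax": 0.0,"ay": 0.251,"az": 0.0}])

```text
clock: 19.2
position: [0.4587, -0.2646, 0.2191]
tcp_rot: [-2.64, -0.709, -1.092]
ft_force: [0.9, -0.1, -2.0]
gripper_width: 0.0527
grip_force: 53.3
```

Run:
```python
from h import *
from kin import *
import pickle
rel([.4585,-.2668,.22],tool(45,30,-1))
s=grab("side");t=grab("top");pickle.dump((s,t),open("hold.pkl","wb"))
r=lambda I,x,y,w,h,k:cv2.resize(I[y:y+h,x:x+w],None,fx=k,fy=k,interpolation=cv2.INTER_CUBIC)
cv2.imwrite("pics/held.png",np.hstack([r(s["image"],260,170,95,140,4),r(t["image"],350,160,95,140,4)]))
```

```text
t 19.2 pos [ 0.4587 -0.2646  0.2191] q [-1.119  0.347  1.843  0.86   1.193 -0.508] F [ 0.9 -0.1 -2. ] w 0.0527291924275584
shift [-0.0017  0.0119 -0.0101] turn [-0.0001  0.0003  0.0003]
```

View pics/held.png

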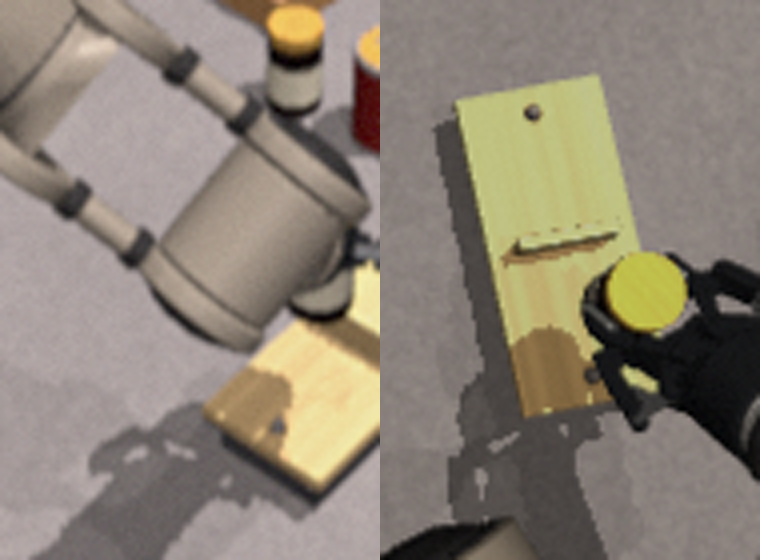

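Run:
```python
from h import *
from kin import tool
import pickle
s,t=pickle.load(open("hold.pkl","rb"))
W=cloud(t);I=t["image"].astype(int)
m=np.zeros(W.shape[:2],bool);m[215:255,398:430]=True
m&=(I[...,1]-I[...,0]>60)&(W[...,2]>.2)
Q=W[biggest(m)];(c,r)=cv2.minEnclosingCircle((Q[:,:2]*1000).astype(np.float32))
print("lid",len(Q),np.round(c,1),r,rect(Q),np.median(Q[:,2]),Q[:,2].min(),Q[:,2].max())
A=np.c_[Q[:,:2]-Q[:,:2].mean(0),np.ones(len(Q))];print("plane",np.linalg.lstsq(A,Q[:,2],rcond=None)[0])
W2=W.copy();print("board now",end=" ");boardpose(t,(350,170,430,270),.045,.06,4.93,[.5168,-.2622])
rel([.4585,-.2668,.22],tool(45,30,-1))
for n,f in(("s",s),):
    w=cloud(f);J=f["image"].astype(int)
```

```text
lid 308 [ 448.1 -272.1] 26.735334396362305 (array([ 448.5, -271.7]), array([51.3, 51.1]), 20.19) 0.26989212352638803 0.2603764302417697 0.27668119427755933
plane [1.47774847e-04 3.85539329e-03 2.69875932e-01]
board now z 0.0521 far [129.1 128.6 128.6 127.  127.7 128.4 127.6] left [60.8 60.1 60.5 60.3 60.2 59.6 61.5 58.9 60.6 60.6 59.9 60.5 60.5 58.3
 59.8 60.7 60.3 61.9 59.7 61. ]
t 19.3 pos [ 0.459  -0.2642  0.2194] q [-1.119  0.346  1.843  0.861  1.193 -0.509] F [ 0.2 -0.1 -1.2] w 0.05312802488501207
shift [-0.0054  0.0134 -0.0107] turn [-0.0001  0.0001  0.0007]
```

Run:
```python
from h import *
from kin import tool
rel([.4706,-.2587,.2194],tool(45,30,-1));rel([.4706,-.2587,.104],tool(45,30,-1))
```

```text
t 19.3 pos [ 0.459  -0.2642  0.2194] q [-1.119  0.346  1.843  0.861  1.193 -0.509] F [ 0.2 -0.1 -1.2] w 0.05312802488501207
shift [0.0603 0.0072 0.0606] turn [-0.0001  0.0001  0.0007]
t 19.3 pos [ 0.459  -0.2642  0.2194] q [-1.119  0.346  1.843  0.861  1.193 -0.509] F [ 0.2 -0.1 -1.2] w 0.05312802488501207
shift [-0.4836  0.0061  0.6048] turn [-0.0001  0.0001  0.0007]
```

Call:
move_arm(rows=[{"x": 0.06,"y": 0.007,"z": 0.06,"ax": 0.0,"ay": 0.0,"az": 0.0},{"x": 0.0,"y": 0.007,"z": 0.12,"ax": 0.0,"ay": 0.0,"az": 0.0},{"x": -0.1,"y": 0.007,"z": 0.22,"ax": 0.0,"ay": 0.0,"az": 0.0},{"x": -0.2,"y": 0.007,"z": 0.32,"ax": 0.0,"ay": 0.0,"az": 0.0},{"x": -0.3,"y": 0.007,"z": 0.42,"ax": 0.0,"ay": 0.0,"az": 0.0},{"x": -0.38,"y": 0.007,"z": 0.5,"ax": 0.0,"ay": 0.0,"az": 0.0},{"x": -0.44,"y": 0.007,"z": 0.56,"ax": 0.0,"ay": 0.0,"az": 0.0},{"x": -0.47,"y": 0.007,"z": 0.59,"ax": 0.0,"ay": 0.0,"az": 0.0},{"x": -0.47,"y": 0.007,"z": 0.59,"ax": 0.0,"ay": 0.0,"az": 0.0},{"x": -0.47,"y": 0.007,"z": 0.59,"ax": 0.0,"ay": 0.0,"az": 0.0}])

```text
clock: 20.55
position: [0.4703, -0.2591, 0.107]
tcp_rot: [-2.639, -0.708, -1.095]
ft_force: [-1.0, 0.3, -2.2]
gripper_width: 0.0527
grip_force: 53.3
```

Run:
```python
from h import *
from kin import tool
rel([.4706,-.2587,.101],tool(45,30,-1))
t=grab("top");W=cloud(t);I=t["image"].astype(int)
m=np.zeros(W.shape[:2],bool);m[210:265,380:430]=True
m&=(I[...,1]-I[...,0]>60)&(W[...,2]>.12)
Q=W[biggest(m)];(c,r)=cv2.minEnclosingCircle((Q[:,:2]*1000).astype(np.float32));print("lid",len(Q),np.round(c,1),r,np.median(Q[:,2]))
A=np.c_[Q[:,:2]-Q[:,:2].mean(0),np.ones(len(Q))];print("plane",np.linalg.lstsq(A,Q[:,2],rcond=None)[0])
```

```text
t 20.55 pos [ 0.4703 -0.2591  0.107 ] q [-1.092  0.541  1.941  0.997  1.001 -0.759] F [-1.   0.3 -2.2] w 0.05267619246700882
shift [-0.0261 -0.0015  0.0305] turn [ 0.0002 -0.0003  0.0003]
lid 257 [ 459.6 -267.4] 26.849443435668945 0.1574042403077256
plane [ 0.01954816 -0.00849952  0.15731699]
```

Call:
move_arm(rows=[{"x": -0.008,"y": 0.0,"z": 0.008,"ax": 0.0,"ay": 0.0,"az": 0.0},{"x": -0.014,"y": 0.0,"z": 0.014,"ax": 0.0,"ay": 0.0,"az": 0.0},{"x": -0.019,"y": 0.0,"z": 0.019,"ax": 0.0,"ay": 0.0,"az": 0.0},{"x": -0.019,"y": 0.0,"z": 0.019,"ax": 0.0,"ay": 0.0,"az": 0.0},{"x": -0.019,"y": 0.0,"z": 0.019,"ax": 0.0,"ay": 0.0,"az": 0.0}])

```text
clock: 21.22
position: [0.4701, -0.2589, 0.1025]
tcp_rot: [-2.639, -0.707, -1.095]
ft_force: [0.1, 0.4, -2.1]
gripper_width: 0.0527
grip_force: 53.3
```

Call:
move_arm(rows=[{"x": -0.003,"y": 0.0,"z": 0.003,"ax": 0.0,"ay": 0.0,"az": 0.0},{"x": -0.003,"y": 0.0,"z": 0.003,"ax": 0.0,"ay": 0.0,"az": 0.0},{"x": -0.003,"y": 0.0,"z": 0.003,"ax": 0.0,"ay": 0.0,"az": 0.0}])

```text
clock: 21.6
position: [0.4701, -0.2588, 0.1019]
tcp_rot: [-2.639, -0.707, -1.095]
ft_force: [-0.1, 0.8, -1.6]
gripper_width: 0.053
grip_force: 53.3
```

Call:
move_arm(rows=[{"x": -0.003,"y": 0.0,"z": 0.003,"ax": 0.0,"ay": 0.0,"az": 0.0},{"x": -0.003,"y": 0.0,"z": 0.003,"ax": 0.0,"ay": 0.0,"az": 0.0},{"x": -0.003,"y": 0.0,"z": 0.003,"ax": 0.0,"ay": 0.0,"az": 0.0}])

```text
clock: 21.98
position: [0.4703, -0.2589, 0.1015]
tcp_rot: [-2.639, -0.707, -1.095]
ft_force: [-0.5, 0.3, 2.4]
gripper_width: 0.0528
grip_force: 53.6
```

Call:
move_arm(rows=[{"x": -0.001,"y": 0.0,"z": 0.001,"ax": 0.0,"ay": 0.0,"az": 0.0},{"x": -0.001,"y": 0.0,"z": 0.001,"ax": 0.0,"ay": 0.0,"az": 0.0}])

```text
clock: 22.22
position: [0.4703, -0.2589, 0.1015]
tcp_rot: [-2.638, -0.707, -1.096]
ft_force: [-1.8, 0.4, 5.0]
gripper_width: 0.0529
grip_force: 53.9
```

Call:
move_arm(rows=[{"x": 0.0,"y": 0.0,"z": 0.0,"ax": 0.0,"ay": 0.0,"az": 0.0},{"x": 0.0,"y": 0.0,"z": 0.0,"ax": 0.0,"ay": 0.0,"az": 0.0},{"x": 0.0,"y": 0.0,"z": 0.0,"ax": 0.0,"ay": 0.0,"az": 0.0},{"x": 0.0,"y": 0.0,"z": 0.0,"ax": 0.0,"ay": 0.0,"az": 0.0},{"x": 0.0,"y": 0.0,"z": 0.0,"ax": 0.0,"ay": 0.0,"az": 0.0},{"x": 0.0,"y": 0.0,"z": 0.0,"ax": 0.0,"ay": 0.0,"az": 0.0}], hand=1.0)

```text
clock: 22.98
position: [0.4701, -0.2588, 0.101]
tcp_rot: [-2.639, -0.707, -1.095]
ft_force: [0.9, -0.1, 0.1]
gripper_width: 0.0854
grip_force: 0.0
```

```bash
cat > lid.py <<'E'
from h import *
t=grab("top");W=cloud(t);I=t["image"].astype(int)
m=np.zeros(W.shape[:2],bool);m[210:265,380:430]=True
m&=(I[...,1]-I[...,0]>60)&(W[...,2]>.12)
Q=W[biggest(m)];(c,r)=cv2.minEnclosingCircle((Q[:,:2]*1000).astype(np.float32));print("lid",len(Q),np.round(c,1),r,np.median(Q[:,2]))
rel([.47,-.26,.2],np.eye(3))
cv2.imwrite("pics/end_top.png",t["image"][80:290,180:500])
E
python3 lid.py
```

```text
lid 256 [ 459.9 -267.9] 27.281888961791992 0.15228220115000057
t 23.025 pos [ 0.4701 -0.2589  0.101 ] q [-1.092  0.552  1.945  1.004  0.994 -0.773] F [ 0.3 -0.3  0.4] w 0.08536203523073846
shift [ 0.464   0.0063 -0.4694] turn [0.8399 0.2251 0.3484]
```

Jar stands in the bay (lid top at 152 mm, level). Backing straight out along the tool axis.

Call:
move_arm(rows=[{"x": 0.0,"y": 0.0,"z": -0.1,"ax": 0.0,"ay": 0.0,"az": 0.0},{"x": 0.0,"y": 0.0,"z": -0.25,"ax": 0.0,"ay": 0.0,"az": 0.0},{"x": 0.0,"y": 0.0,"z": -0.45,"ax": 0.0,"ay": 0.0,"az": 0.0},{"x": 0.0,"y": 0.0,"z": -0.65,"ax": 0.0,"ay": 0.0,"az": 0.0},{"x": 0.0,"y": 0.0,"z": -0.85,"ax": 0.0,"ay": 0.0,"az": 0.0},{"x": 0.0,"y": 0.0,"z": -0.85,"ax": 0.0,"ay": 0.0,"az": 0.0},{"x": 0.0,"y": 0.0,"z": -0.85,"ax": 0.0,"ay": 0.0,"az": 0.0}])

```text
clock: 23.9
position: [0.3918, -0.3038, 0.1909]
tcp_rot: [-2.639, -0.706, -1.094]
ft_force: [0.6, 0.5, 0.3]
gripper_width: 0.0854
grip_force: 0.0
```

```bash
python3 lid.py
```

```text
lid 253 [ 460.  -267.3] 27.039220809936523 0.15168636505692779
t 23.95 pos [ 0.392  -0.3034  0.1906] q [-1.288  0.39   1.877  0.812  1.243 -0.663] F [-0.4 -0.4 -0.7] w 0.08511076903821987
shift [0.4645 0.0096 0.3773] turn [0.8397 0.2249 0.3482]
```

View pics/end_top.png

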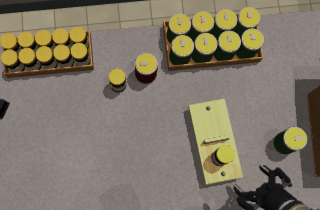

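The jar is upright in the near bay, lid at crop (224,155). The board is on its pins, the gripper is clear, and the bystanders in view haven't moved.

```bash
python3 -c "
from workcell import job_done
print(job_done())"
```

```text
the job is handed in; nothing more can be done
None
```

The board lies flush on the stand's pins and the fallen jar stands upright, lid on top, in bay_a; I handed the job in at about 24 s on the robot's clock, with the gripper clear and the other jars and cans not touched.

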